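Line up machine bushings by height

TASK

Line up the four loose bushings on the row of rubber pads in order of their overall height: the tallest on the pad next to the upright aluminium end stop, then each next shorter one along the row, the shortest farthest from the stop. Stand each one upright, the same way up as it stands now and centred on its own pad, without knocking any of them over.

Things in the scene. Friction and masses are not known exactly. Their poses are not given: they have to be found in the camera images.
- bush_stepped: Stepped steel bushing, overall height 76 mm: lower part 46 mm diameter up to 38 mm, upper part 31 mm diameter from there to the top, 16 mm bore. Loose, stands upright on the table at the start with its axis vertical; origin at the centre of its underside, z axis up along the bore. Steel, 0.2 to 0.55 kg.
- bush_sleeve: Plain sleeve of rusty brown steel, height 60 mm, 36 mm diameter throughout, 22 mm bore. Loose, stands upright on the table at the start with its axis vertical; origin at the centre of its underside, z axis up along the bore. Steel, 0.2 to 0.55 kg.
- bush_flanged: Flanged steel bushing, overall height 45 mm: a 34 mm diameter tube with a flange of 56 mm diameter and 7 mm thickness at its foot, 20 mm bore. Loose, stands upright on the table at the start with its axis vertical; origin at the centre of its underside, z axis up along the bore. Steel, 0.2 to 0.55 kg.
- bush_spacer: Squat thick spacer of dark steel, height 30 mm, 52 mm diameter, 24 mm bore. Loose, stands upright on the table at the start with its axis vertical; origin at the centre of its underside, z axis up along the bore. Steel, 0.2 to 0.55 kg.
- pad_0: One of four identical fixed black rubber discs, 64 mm diameter, 3 mm thick, lying on a plywood board in one straight row, centres 85 mm apart. Its origin is the centre of its underside; its top face, where a bushing stands, is 3 mm above the origin and 15 mm above the table. The number in its name says nothing about its place in the row.
- pad_1: One of four identical fixed black rubber discs, 64 mm diameter, 3 mm thick, lying on a plywood board in one straight row, centres 85 mm apart. Its origin is the centre of its underside; its top face, where a bushing stands, is 3 mm above the origin and 15 mm above the table. The number in its name says nothing about its place in the row.
- pad_2: One of four identical fixed black rubber discs, 64 mm diameter, 3 mm thick, lying on a plywood board in one straight row, centres 85 mm apart. Its origin is the centre of its underside; its top face, where a bushing stands, is 3 mm above the origin and 15 mm above the table. The number in its name says nothing about its place in the row.
- pad_3: One of four identical fixed black rubber discs, 64 mm diameter, 3 mm thick, lying on a plywood board in one straight row, centres 85 mm apart. Its origin is the centre of its underside; its top face, where a bushing stands, is 3 mm above the origin and 15 mm above the table. The number in its name says nothing about its place in the row.
- end_stop: Fixed upright aluminium block across one end of the board, in line with the row of pads: 18 mm along the row, 90 mm across it, 50 mm high (top 62 mm above the table); origin at the centre of its underside, 60 mm from the centre of the nearest pad. It may be at either end. The plywood board under it and the pads is 12 mm thick, 100 mm wide across the row and 410 mm long; the other end has only a flat 6 mm wooden batten.
Things that resemble listed ones, but are neither listed nor needed, are in the scene too. Leave any green or orange look-alike of the bush_flanged alone.

How it is judged:
By the outcome, as a careful person would: the job done as asked, in the order asked, and still so for the second after the job is handed in, with the robot touching nothing.
It also fails if it takes over 88 s, if anything falls off the work surface, if the arm or the gripper's body presses on something with over 40 N, if the wrist force passes 120 N, or if a joint passes its speed limit or range.

ROBOT

A 7-joint arm with a two-finger parallel gripper is mounted at the origin on the work surface. World frame = base frame: x ahead of the robot, y to its left, z up, the work surface at z = 0. Lengths are in m, angles in degrees, forces in N, time in s.
With the tool pointing down it reaches from about 0.425 to 0.875 m from the base axis. Payload 4.7 kg.
Tool frame: the origin (TCP) lies between the finger pads; the fingertips stand 8 mm ahead of it and the grasp point (between the pads) lies 11 mm behind it; x points along the fingers, z is the direction in which the jaws open and shut, and the axes are right-handed (so a half turn about x gives the same grasp; the last joint's range is limited). The gripper opens to 87 mm and grips with 3 to 60 N. Pads are 19 mm wide; open, the fingers measure 117 mm over their backs; the gripper's body (75 mm by 190 mm) begins 51 mm behind the grasp point.
Start: joints at [67.156, 18.392, -4.016, 83.108, 1.295, 78.541, -3.26], TCP at [0.261, -0.595, 0.231] pointing down, gripper open.
Joint ranges: [-163.93, 163.93], [-17.29, 119.83], [-79.2, 71.16], [3.27, 140.29], [-89.18, 269.18], [5.43, 117.66], [-154.24, 154.24]. Speed limits (degrees/s): [147.25, 147.25, 180, 180, 180, 180, 180].

INTERFACE

Orientations are given as [roll, pitch, yaw] about the fixed x, y, z axes, in that order (R = Rz(yaw) Ry(pitch) Rx(roll)).
In Python, from cell import telemetry, vision, sign_off gives the robot as it stands. The module is installed in compiled form; this text tells all that it offers.
- The arm moves only by the tool drive_tool, never from a script. Its arguments are lists of equal length, an entry for each row: "offset": the shift along the tool's x, y, z in m, a list of three; "angular": the turn, a rotation vector about the tool's x, y, z in rad, a list of three. A call has 1 to 10 rows; each row is the pose to reach, as a shift and turn from the pose measured when the call began, along the tool's axes at that moment; what a row does not reach only later rows make up. A row lasts 1/8 s, in which the tool goes at most 62.5 mm and 10.7 degrees, less where a joint would pass 70% of its speed; a pose out of reach is approached as far as the arm can. A call with a gripper value outside its range is refused whole. "fingers" is the closure, from -1 (fully open) to 1 (shut), set as the call begins (left out, the last holds). The fingers move at their own pace and stop on an object; "squeeze" is the grip in N (left out, the last holds). Time passes only in rows, so rows that repeat a pose let the fingers close. It gives the time, the measured TCP pose, the force and the opening at its end, in the units of the state.
- telemetry.get_obs(): the state, without advancing time (a new reading comes with each control period).
- vision.read_camera(name): name is "scene" or "top" or "wrist"; returns a dict with "pixels" (384x512x3 uint8, red, green, blue), "intrinsics" (3x3 intrinsics, pixels), "distortion" ([k1, k2, p1, p2, k3] as OpenCV has them; the pictures are not rectified), "world_from_camera" (4x4, takes a point from camera to world coordinates); the wrist camera has in their place "T_tool_cam" (4x4, takes a point from camera to tool coordinates, whose origin is the TCP and whose axes are the tool frame's). Camera axes: x right, y up, looking along -z (the intrinsics and any distortion apply to the point x, -y, -z); pixel columns grow to the right and rows downward; lengths in m; the calibration is good to about 2 mm. A picture is of the moment at which its call begins: read the wrist's pose just before it. There is no depth.
- sign_off(): hands the job in, once; it reports no verdict.
The state is a dict: "time_s": time; "qpos": joint angles; "joint_velocities": joint speeds; "effort": joint torques, N m; "tool_pos": TCP position; "tool_rot": TCP orientation; "force": force on the tool from outside, world axes, zero at the start; "wrist_torque": the same for the moment, N m; "grip_width": finger opening in m.
Only numpy, scipy, OpenCV 4.12 (cv2) and the standard library are available. Lean on these libraries where they do the work, as an engineer would, in place of code of your own. Each camera call takes 0.05 s, during which the arm holds its last target.

## Working session

There is one attempt and no reset: what is moved stays moved. The work goes in short steps, Python scripts to look and compute and a tool call to move; the robot and the scene stay as the last step left them, time stands still between calls to the robot, and variables do not carry over. Pictures are saved under pics/ and viewed, and the job is handed in when it is done.

Besides the shell and the picture viewer there is one more tool, called after "Request:" as name(argument=value, ...) on one line, values as JSON. drive_tool: Moves the arm, as the interface text tells. Its arguments: {"type":"object","properties":{"offset":{"type":"array"},"angular":{"type":"array"},"fingers":{"type":"number"},"squeeze":{"type":"number"}},"required":["offset","angular"]}

```bash
mkdir -p pics
cat > h.py <<'E'
import numpy as np, cv2
from cell import telemetry, vision, sign_off
from scipy.spatial.transform import Rotation as R
def snap(name,fn):
    o=telemetry.get_obs(); d=vision.read_camera(name)
    cv2.imwrite('pics/'+fn+'.png',cv2.cvtColor(d['pixels'],cv2.COLOR_RGB2BGR))
    if 'T_tool_cam' in d:
        T=np.eye(4);T[:3,:3]=R.from_euler('xyz',o['tool_rot'],degrees=True).as_matrix();T[:3,3]=o['tool_pos']
        d['world_from_camera']=T@np.array(d['T_tool_cam'])
    np.savez('pics/'+fn+'.npz',**{k:np.array(d[k]) for k in('pixels','intrinsics','distortion','world_from_camera')})
    return o
def ld(fn): return np.load('pics/'+fn+'.npz')
def p2w(d,px,z):
    u=cv2.undistortPoints(np.array(px,float).reshape(-1,1,2),d['intrinsics'],d['distortion'])[:,0]
    T=d['world_from_camera']; r=np.c_[u[:,0],-u[:,1],-np.ones(len(u))]@T[:3,:3].T
    s=(z-T[2,3])/r[:,2]; return T[:3,3]+r*s[:,None]
def w2p(d,P):
    T=d['world_from_camera'];c=(np.array(P,float).reshape(-1,3)-T[:3,3])@T[:3,:3]
    c=c*[1,-1,-1]
    return cv2.projectPoints(c.reshape(-1,1,3),np.zeros(3),np.zeros(3),d['intrinsics'],d['distortion'])[0][:,0]
E
python3 - <<'E'
from h import *
o=telemetry.get_obs();print(o)
for n in('top','scene','wrist'): snap(n,n+'0')
print(ld('top0')['world_from_camera'],ld('scene0')['world_from_camera'],ld('wrist0')['world_from_camera'],ld('top0')['distortion'])
E
```

```text
{'time_s': 0.0, 'qpos': array([67.15719157, 18.43917586, -4.01569828, 83.17601228,  1.2982553 ,
       78.54059275, -3.26035541]), 'joint_velocities': array([-0.05282311,  0.00560036, -0.11383059,  0.00155278, -0.08236072,
       -0.07700757, -0.02881034]), 'effort': array([-5.31927362e-04, -4.91290998e+01, -4.03769799e-01, -3.12535357e+01,
       -6.38032285e-02,  4.36724047e-02,  1.41085875e-04]), 'tool_pos': array([ 0.26047158, -0.59493281,  0.2294505 ]), 'tool_rot': array([-175.36813654,   89.88928473,  118.28489882]), 'force': array([-0.0734573 , -0.43215857,  0.42405253]), 'wrist_torque': array([-0.01938407, -0.04937283, -0.01661185]), 'grip_width': 0.08669399170943645}
[[ 0.00874888  0.9922565  -0.1238971   0.39453974]
 [-0.9993184   0.01311962  0.03450533  0.02041502]
 [ 0.03586362  0.12351077  0.99169496  0.93836187]
 [ 0.          0.          0.          1.        ]] [[ 0.08764505 -0.74001532  0.66685506  1.06356125]
 [ 0.99605936  0.05598502 -0.06878541 -0.05397513]
 [ 0.01356836  0.67025593  0.74200599  0.63175562]
 [ 0.          0.          0.          1.        ]] [[ 0.40277859  0.88650234  0.22777844  0.32225577]
 [-0.91529193  0.39096889  0.09687115 -0.56706745]
 [-0.00317778 -0.24750139  0.96888233  0.3836175 ]
 [ 0.          0.          0.          1.        ]] [-0.18822281  0.          0.          0.          0.        ]
```

View pics/top0.png

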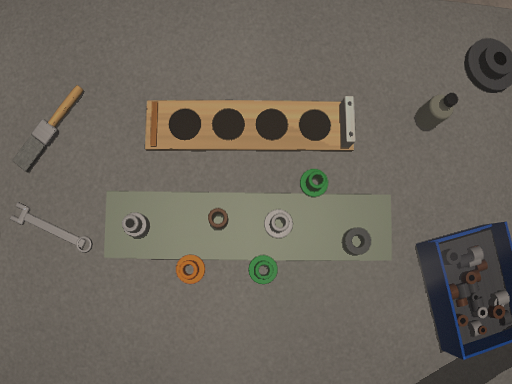

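View pics/scene0.png

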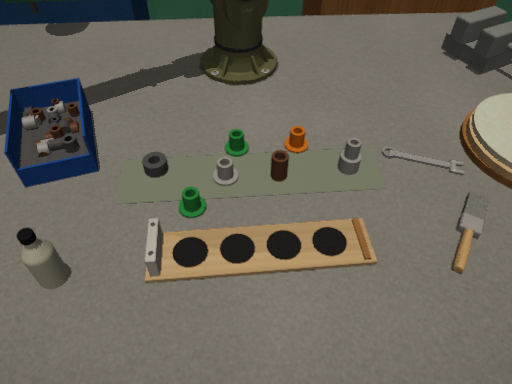

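View pics/wrist0.png

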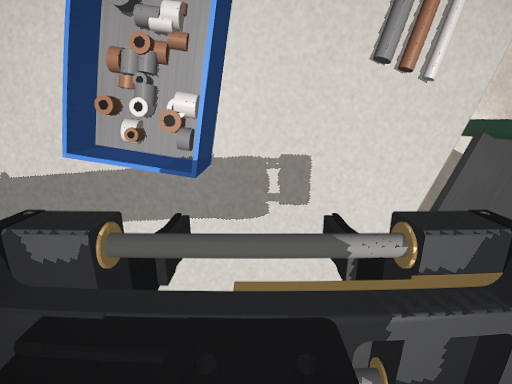

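The top view has the board at the top, with the end stop on its right (350,120). The bushings on the grey strip are stepped (135,225), sleeve (218,218), flanged in grey steel (279,223) and spacer (357,241). The look-alikes are green (314,182), green (263,269) and orange (190,268). Only the grey one at (279,223) fits bush_flanged. I'll enlarge to confirm.

Run:
```python
import cv2
a=cv2.imread('pics/top0.png')
for n,(x,y,w,h,s) in dict(cA=(110,190,130,70,6),cB=(250,170,130,95,6),cP=(140,85,230,75,3.4)).items():
    cv2.imwrite(f'pics/{n}.png',cv2.resize(a[y:y+h,x:x+w],None,fx=s,fy=s,interpolation=cv2.INTER_CUBIC))
```

```text
(no output)
```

View pics/cA.png

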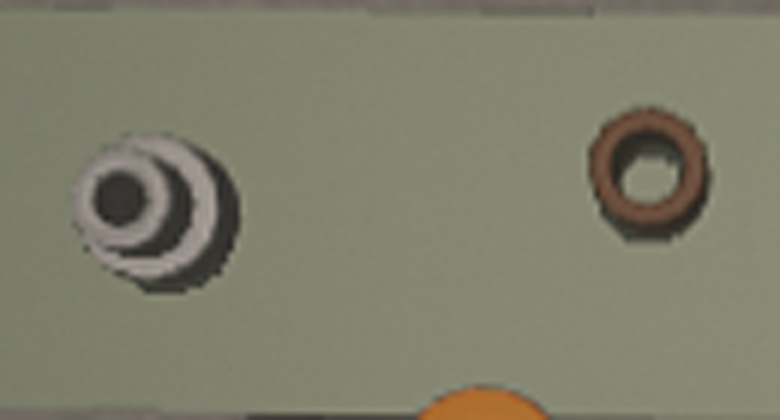

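View pics/cB.png

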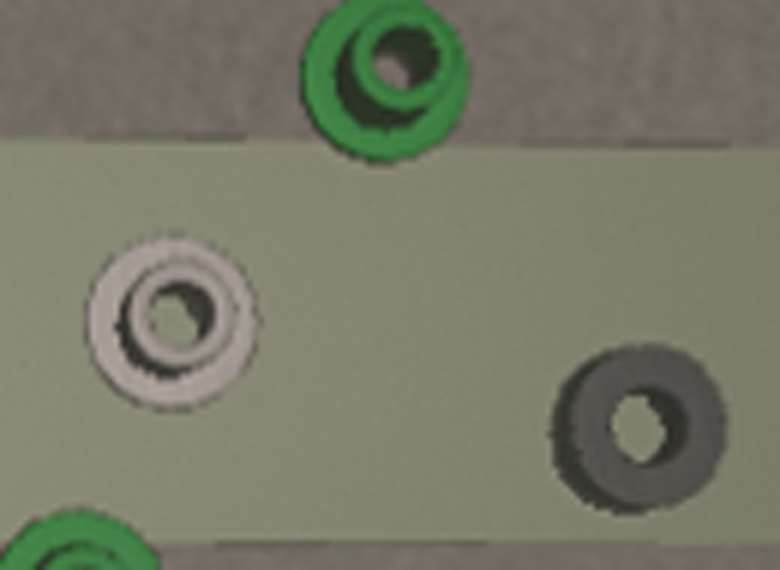

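View pics/cP.png

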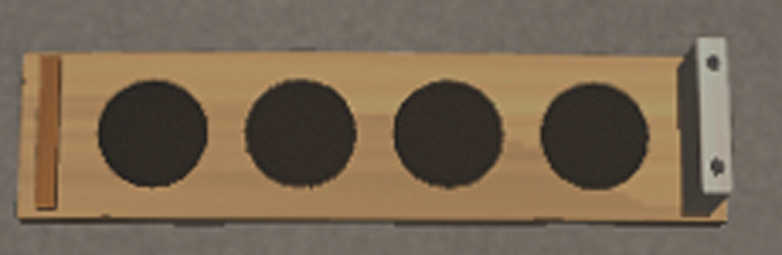

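```bash
cat > m.py <<'E'
from h import *
d=ld('top0')
def f(x0,y0,s,X,Y): return (x0+(X+.5)/s-.5, y0+(Y+.5)/s-.5)
for n,a,z in [('step_top',f(110,190,6,121,200),.076),('step_low',f(110,190,6,149,206),.038),('sleeve',f(110,190,6,648,167),.06),
 ('fl_top',f(250,170,6,182,312),.045),('fl_fl',f(250,170,6,172,323),.007),('spacer',f(250,170,6,648,422),.03),
 ('greenNtop',f(250,170,6,412,55),.045),('orange',(190,268.5),.007),('green2',(263,269.5),.007)]:
    print(n,np.round(a,1),np.round(p2w(d,[a],z)[0],4))
g=cv2.cvtColor(d['pixels'],cv2.COLOR_RGB2GRAY); m=((g<60)*255).astype(np.uint8); m[:95]=0;m[150:]=0;m[:,:160]=0;m[:,338:]=0
n,l,st,c=cv2.connectedComponentsWithStats(m)
P=[]
for i in range(1,n):
    if st[i,4]>300:
        k=cv2.findContours((l==i).astype(np.uint8),0,1)[0][0][:,0].astype(float)
        w=p2w(d,k,.015)[:,:2]; (cx,cy),r=cv2.minEnclosingCircle(w.astype(np.float32))
        q=p2w(d,[c[i]],.015)[0]; P.append(q); print('pad',np.round(c[i],1),st[i,4],np.round(q,4),'r',round(r,4))
P=np.array(P);P=P[P[:,1].argsort()];print(np.diff(P,axis=0))
E
python3 m.py
```

```text
step_top [129.8 222.9] [0.4477 0.2136 0.076 ]
step_low [134.4 223.9] [0.4483 0.2132 0.038 ]
sleeve [217.6 217.4] [0.461  0.0578 0.06  ]
fl_top [279.9 221.6] [ 0.4558 -0.0563  0.045 ]
fl_fl [278.2 223.4] [ 0.4548 -0.0564  0.007 ]
spacer [357.6 239.9] [ 0.4233 -0.2053  0.03  ]
greenNtop [318.2 178.8] [ 0.5367 -0.1281  0.045 ]
orange [190.  268.5] [0.367  0.1109 0.007 ]
green2 [263.  269.5] [ 0.3667 -0.0277  0.007 ]
pad [184.5 124.1] 779 [0.6458 0.1279 0.015 ] r 0.0316
pad [228.  123.8] 775 [0.6475 0.0429 0.015 ] r 0.0315
pad [271.1 124. ] 759 [ 0.6485 -0.0413  0.015 ] r 0.0314
pad [314.3 124.7] 753 [ 0.6491 -0.1265  0.015 ] r 0.0316
[[-0.00055858  0.08523723  0.        ]
 [-0.00107168  0.08423268  0.        ]
 [-0.00170016  0.08498928  0.        ]]
```

```bash
cat > go.py <<'E'
import sys
from h import *
# desired orientation: tool x=-Z, tool z = sgn*X
def Rd(s): 
    x=np.array([0,0,-1.]);z=np.array([s*1.,0,0]);return np.c_[x,np.cross(z,x),z]
def rel(*tg,s=1):
    o=telemetry.get_obs();R0=R.from_euler('xyz',o['tool_rot'],degrees=True)
    print('t',round(o['time_s'],2),'pos',np.round(o['tool_pos'],4),'w',round(o['grip_width'],4),'F',np.round(o['force'],1))
    for t in tg: print(np.round(R0.inv().apply(np.array(t)-o['tool_pos']),4),'turn',np.round((R0.inv()*R.from_matrix(Rd(s))).as_rotvec(),4))
E
python3 - <<'E'
from go import *
o=telemetry.get_obs();print(R.from_euler('xyz',o['tool_rot'],degrees=True).as_matrix().round(3))
rel([.3,-.45,.23],[.448,.213,.18],s=1);rel([.3,-.45,.23],s=-1)
d=ld('scene0')
for n,p in dict(step=(.448,.2134,.076),sl=(.461,.0578,.06),fl=(.4553,-.0563,.045),sp=(.4233,-.2053,.03),p0=(.6458,.1279,.015),p3=(.6491,-.1265,.015)).items(): print(n,w2p(d,p).round(1))
a=cv2.imread('pics/scene0.png')
cv2.imwrite('pics/s1.png',cv2.resize(a[130:290,130:390],None,fx=3,fy=3,interpolation=cv2.INTER_CUBIC))
E
```

```text
[[-0.001  0.916  0.401]
 [ 0.001  0.401 -0.916]
 [-1.    -0.    -0.001]]
t 0.15 pos [ 0.2605 -0.5951  0.2297] w 0.087 F [ 0.3 -0.5  0.2]
[-1.000e-04  9.430e-02 -1.171e-01] turn [-1.158e+00 -1.300e-03 -8.000e-04]
[ 0.0507  0.4959 -0.6649] turn [-1.158e+00 -1.300e-03 -8.000e-04]
t 0.15 pos [ 0.2605 -0.5951  0.2297] w 0.087 F [ 0.3 -0.5  0.2]
[-1.000e-04  9.430e-02 -1.171e-01] turn [ 1.9836e+00 -9.0000e-04  1.5000e-03]
step [[354.  140.9]]
sl [[279.8 154.6]]
fl [[224.3 160.8]]
sp [[153.8 159.1]]
p0 [[329.  239.3]]
p3 [[189.8 250. ]]
```

View pics/s1.png

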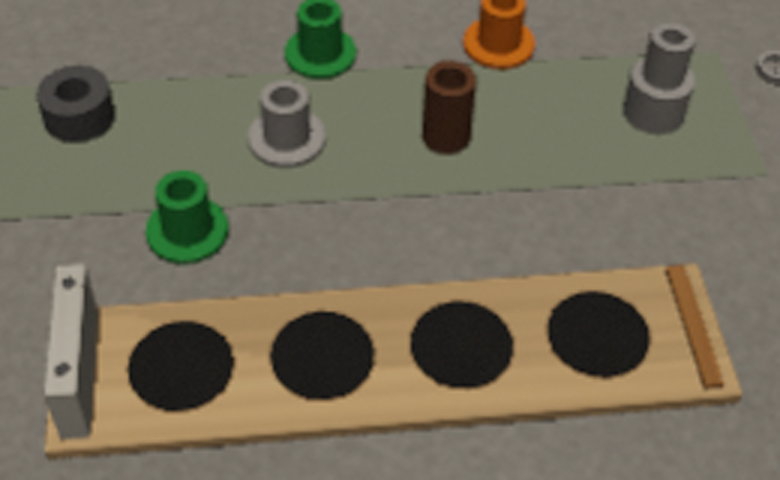

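Both cameras agree to within about 2 px, with a common bias. The grey flanged one at (279,223) is confirmed, and the end stop is next to the pad at y=-0.1265. Next I move out and align the jaws with world x.

Run:
```python
from go import *
rel([.5,-.2,.23],[.448,.213,.2])
```

```text
t 0.15 pos [ 0.2605 -0.5951  0.2297] w 0.087 F [ 0.3 -0.5  0.2]
[ 1.000e-04  3.778e-01 -2.658e-01] turn [-1.158e+00 -1.300e-03 -8.000e-04]
[ 0.0307  0.4959 -0.665 ] turn [-1.158e+00 -1.300e-03 -8.000e-04]
```

Request:
drive_tool(offset=[[0, 0.047, -0.033], [0, 0.094, -0.066], [0, 0.142, -0.1], [0, 0.189, -0.133], [0, 0.236, -0.166], [0, 0.283, -0.2], [0, 0.33, -0.233], [0, 0.378, -0.266], [0, 0.378, -0.266], [0, 0.378, -0.266]], angular=[[-0.145, 0, 0], [-0.29, 0, 0], [-0.435, 0, 0], [-0.58, 0, 0], [-0.725, 0, 0], [-0.87, 0, 0], [-1.015, 0, 0], [-1.158, -0.001, -0.001], [-1.158, -0.001, -0.001], [-1.158, -0.001, -0.001]], fingers=-1, squeeze=30)

```text
time_s: 1.4
tool_pos: [0.4996, -0.2003, 0.2298]
tool_rot: [-157.4, 89.9, -157.4]
force: [-0.6, -1.7, -1.3]
grip_width: 0.0868
```

Run:
```python
from go import *
rel([.449,.2134,.13],[.449,.2134,.055]); print(telemetry.get_obs()['qpos'].round(1))
```

```text
t 1.4 pos [ 0.4996 -0.2003  0.2298] w 0.0868 F [-0.6 -1.7 -1.3]
[ 0.0996  0.4137 -0.0507] turn [-0.0006 -0.0013  0.0005]
[ 0.1746  0.4138 -0.0506] turn [-0.0006 -0.0013  0.0005]
[ 44.8   6.4 -27.7  98.3   3.1  76.1  16.5]
```

Request:
drive_tool(offset=[[0.02, 0.055, -0.007], [0.04, 0.11, -0.014], [0.06, 0.165, -0.021], [0.08, 0.22, -0.028], [0.09, 0.275, -0.035], [0.1, 0.33, -0.042], [0.1, 0.38, -0.047], [0.1, 0.4135, -0.0507], [0.1, 0.4135, -0.0507], [0.1, 0.4135, -0.0507]], angular=[[0, 0, 0], [0, 0, 0], [0, 0, 0], [0, 0, 0], [0, 0, 0], [0, 0, 0], [0, -0.001, 0], [0, -0.001, 0], [0, -0.001, 0], [0, -0.001, 0]])

```text
time_s: 2.65
tool_pos: [0.4498, 0.2108, 0.1293]
tool_rot: [-109.5, 89.9, -109.7]
force: [0.1, -0.5, 0.5]
grip_width: 0.087
```

Run:
```python
from go import *
snap('wrist','w1'); d=ld('w1')
print(w2p(d,[[.449,.2134,.076],[.449,.2134,.038]]))
rel([.449,.2134,.054])
```

```text
[[255.31288062 206.15115483]
 [255.4738019  194.03915714]]
t 2.7 pos [0.4498 0.2106 0.1293] w 0.0873 F [-0.7 -0.2  0.8]
[ 0.0753  0.0029 -0.0007] turn [-0.0045 -0.0006  0.0018]
```

View pics/w1.png

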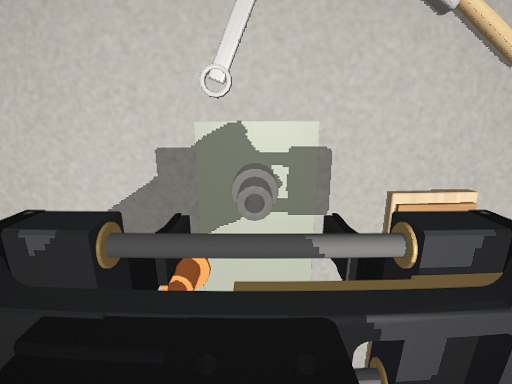

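The wrist view shows the stepped bushing's top at about (255,205), against a predicted (255,206). The position is confirmed, so I descend and close.

Request:
drive_tool(offset=[[0.02, 0.003, -0.0007], [0.04, 0.003, -0.0007], [0.06, 0.003, -0.0007], [0.07, 0.003, -0.0007], [0.0753, 0.003, -0.0007], [0.0753, 0.003, -0.0007], [0.0753, 0.003, -0.0007]], angular=[[-0.0045, 0, 0.002], [-0.0045, 0, 0.002], [-0.0045, 0, 0.002], [-0.0045, 0, 0.002], [-0.0045, 0, 0.002], [-0.0045, 0, 0.002], [-0.0045, 0, 0.002]])

```text
time_s: 3.58
tool_pos: [0.4496, 0.2136, 0.0546]
tool_rot: [35.2, 90.0, 35.2]
force: [0.2, 0.3, 0.3]
grip_width: 0.0868
```

Request:
drive_tool(offset=[[0, 0, 0], [0, 0, 0], [0, 0, 0], [0, 0, 0], [0, 0, 0], [0, 0, 0]], angular=[[0, 0, 0], [0, 0, 0], [0, 0, 0], [0, 0, 0], [0, 0, 0], [0, 0, 0]], fingers=1, squeeze=30)

```text
time_s: 4.32
tool_pos: [0.4496, 0.2136, 0.0546]
tool_rot: [40.5, 90.0, 40.5]
force: [0.9, 0.2, 0.9]
grip_width: 0.035
```

Run:
```python
from go import *
z=telemetry.get_obs()['tool_pos'][2]
rel([.449,.2134,.15],[.65,-.1265,.15],[.65,-.1265,z+.016])
```

```text
t 4.33 pos [0.4496 0.2136 0.0546] w 0.035 F [0.9 0.2 0.9]
[-0.0954 -0.0002 -0.0005] turn [-0.0002  0.0004 -0.0004]
[-0.0954 -0.34    0.2005] turn [-0.0002  0.0004 -0.0004]
[-0.016  -0.3401  0.2005] turn [-0.0002  0.0004 -0.0004]
```

Request:
drive_tool(offset=[[0, 0, 0], [0, 0, 0], [0, 0, 0], [0, 0, 0]], angular=[[0, 0, 0], [0, 0, 0], [0, 0, 0], [0, 0, 0]])

```text
time_s: 4.82
tool_pos: [0.4492, 0.2136, 0.0545]
tool_rot: [147.8, 90.0, 147.7]
force: [-3.8, 0.3, 1.5]
grip_width: 0.0308
```

Request:
drive_tool(offset=[[-0.015, 0, 0], [-0.03, 0, 0], [-0.05, 0, 0], [-0.07, 0, 0], [-0.085, 0, 0], [-0.095, 0, 0], [-0.095, 0, 0]], angular=[[0, 0, 0], [0, 0, 0], [0, 0, 0], [0, 0, 0], [0, 0, 0], [0, 0, 0], [0, 0, 0]])

```text
time_s: 5.7
tool_pos: [0.4497, 0.2137, 0.1502]
tool_rot: [13.7, 89.9, 13.7]
force: [0.4, 0.2, -3.2]
grip_width: 0.0306
```

Run:
```python
from go import *
rel([.65,-.1265,.15])
```

```text
t 5.7 pos [0.4497 0.2137 0.1502] w 0.0306 F [ 0.4  0.2 -3.2]
[ 0.0004 -0.3402  0.2004] turn [-0.0003  0.0012 -0.0003]
```

Request:
drive_tool(offset=[[0, -0.02, 0.012], [0, -0.05, 0.029], [0, -0.09, 0.053], [0, -0.13, 0.077], [0, -0.17, 0.1], [0, -0.21, 0.124], [0, -0.25, 0.147], [0, -0.29, 0.171], [0, -0.32, 0.188], [0, -0.335, 0.197]], angular=[[0, 0, 0], [0, 0, 0], [0, 0, 0], [0, 0, 0], [0, 0, 0], [0, 0, 0], [0, 0, 0], [0, 0, 0], [0, 0.001, 0], [0, 0.001, 0]])

```text
time_s: 6.95
tool_pos: [0.6464, -0.1239, 0.1486]
tool_rot: [167.8, 89.9, 167.6]
force: [0.3, -0.4, -4.8]
grip_width: 0.0306
```

Run:
```python
from go import *
rel([.65,-.1265,.12],[.65,-.1265,.0705])
```

```text
t 6.95 pos [ 0.6464 -0.1239  0.1486] w 0.0306 F [ 0.3 -0.4 -4.8]
[ 0.0286 -0.0026  0.0037] turn [-0.0032 -0.0022 -0.0005]
[ 0.0781 -0.0026  0.0038] turn [-0.0032 -0.0022 -0.0005]
```

Request:
drive_tool(offset=[[0.01, -0.0026, 0.0037], [0.03, -0.0026, 0.0037], [0.05, -0.0026, 0.0037], [0.065, -0.0026, 0.0037], [0.073, -0.0026, 0.0037], [0.078, -0.0026, 0.0037], [0.078, -0.0026, 0.0037], [0.078, -0.0026, 0.0037]], angular=[[-0.003, -0.002, 0], [-0.003, -0.002, 0], [-0.003, -0.002, 0], [-0.003, -0.002, 0], [-0.003, -0.002, 0], [-0.003, -0.002, 0], [-0.003, -0.002, 0], [-0.003, -0.002, 0]])

```text
time_s: 7.95
tool_pos: [0.6504, -0.1266, 0.0712]
tool_rot: [15.6, 89.9, 15.6]
force: [-0.4, -0.3, -4.3]
grip_width: 0.0309
```

Run:
```python
from go import *
rel([.65,-.1265,.0697],[.65,-.1265,.16])
snap('scene','s2');snap('top','t2')
a=cv2.imread('pics/s2.png');b=cv2.imread('pics/t2.png')
c=np.hstack([cv2.resize(a[170:290,130:260],(390,360)),cv2.resize(b[80:200,250:380],(390,360))])
cv2.imwrite('pics/c2.png',c)
```

```text
t 7.95 pos [ 0.6504 -0.1266  0.0712] w 0.0309 F [-0.4 -0.3 -4.3]
[ 0.0015  0.0001 -0.0004] turn [-0.0004  0.0009 -0.0003]
[-0.0888  0.0002 -0.0003] turn [-0.0004  0.0009 -0.0003]
```

View pics/c2.png

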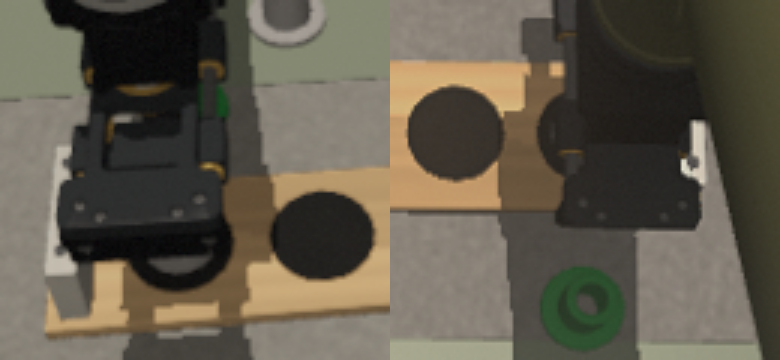

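The view is mostly occluded, but the bushing's foot looks centred in the pad at (181,245). Lower and release.

Request:
drive_tool(offset=[[0.001, 0, -0.0004], [0.0018, 0, -0.0004], [0.0018, 0, -0.0004]], angular=[[0, 0.001, 0], [0, 0.001, 0], [0, 0.001, 0]])

```text
time_s: 8.43
tool_pos: [0.6501, -0.1267, 0.0696]
tool_rot: [31.2, 90.0, 31.2]
force: [-0.5, 0.2, -2.4]
grip_width: 0.0305
```

Request:
drive_tool(offset=[[0, 0, 0], [0, 0, 0], [0, 0, 0], [0, 0, 0], [0, 0, 0]], angular=[[0, 0, 0], [0, 0, 0], [0, 0, 0], [0, 0, 0], [0, 0, 0]], fingers=-1)

```text
time_s: 9.05
tool_pos: [0.6501, -0.1267, 0.0697]
tool_rot: [5.0, 90.0, 5.0]
force: [-0.3, -0.5, 0.0]
grip_width: 0.0729
```

Request:
drive_tool(offset=[[-0.02, 0, 0], [-0.05, 0, 0], [-0.08, 0, 0], [-0.095, 0, 0], [-0.095, 0, 0]], angular=[[0, 0, 0], [0, 0, 0], [0, 0, 0], [0, 0, 0], [0, 0, 0]])

```text
time_s: 9.68
tool_pos: [0.651, -0.1267, 0.1665]
tool_rot: [-13.0, 89.8, -13.0]
force: [-0.6, -0.6, -0.5]
grip_width: 0.0872
```

Run:
```python
from go import *
rel([.462,.0578,.15])
```

```text
t 9.68 pos [ 0.651  -0.1267  0.1665] w 0.0872 F [-0.6 -0.6 -0.5]
[ 0.0158  0.1844 -0.1891] turn [-0.0005  0.0032  0.0007]
```

Now the sleeve.

Request:
drive_tool(offset=[[0, 0.03, -0.03], [0, 0.06, -0.06], [0.005, 0.09, -0.09], [0.01, 0.12, -0.12], [0.016, 0.15, -0.15], [0.016, 0.175, -0.178], [0.016, 0.1844, -0.189], [0.016, 0.1844, -0.189], [0.016, 0.1844, -0.189]], angular=[[0, 0.003, 0], [0, 0.003, 0], [0, 0.003, 0], [0, 0.003, 0], [0, 0.003, 0], [0, 0.003, 0], [0, 0.003, 0], [0, 0.003, 0], [0, 0.003, 0]])

```text
time_s: 10.8
tool_pos: [0.4631, 0.0566, 0.1498]
tool_rot: [-38.2, 89.9, -38.3]
force: [-0.3, 0.1, 0.2]
grip_width: 0.0869
```

Run:
```python
from go import *
snap('wrist','w3'); snap('top','t3')
print(w2p(ld('w3'),[[.462,.0578,.06],[.461,.0578,.06]]), w2p(ld('t3'),[[.65,-.1265,.091]]))
rel([.462,.0578,.035])
a=cv2.imread('pics/w3.png');b=cv2.imread('pics/t3.png')
cv2.imwrite('pics/c3.png',np.hstack([cv2.resize(a[120:270,170:340],(510,450)),cv2.resize(b[95:155,285:325],(280,420)).copy() if 0 else cv2.resize(b[95:155,285:325],(300,450),interpolation=cv2.INTER_CUBIC)]))
```

```text
[[255.03723637 195.93576843]
 [253.98635486 195.9363146 ]] [[320.74514904 113.20236798]]
t 10.9 pos [0.4629 0.0568 0.1497] w 0.0873 F [ 0.2  0.2 -0.5]
[ 0.1147  0.001  -0.0009] turn [-0.0023  0.0002  0.    ]
```

View pics/c3.png

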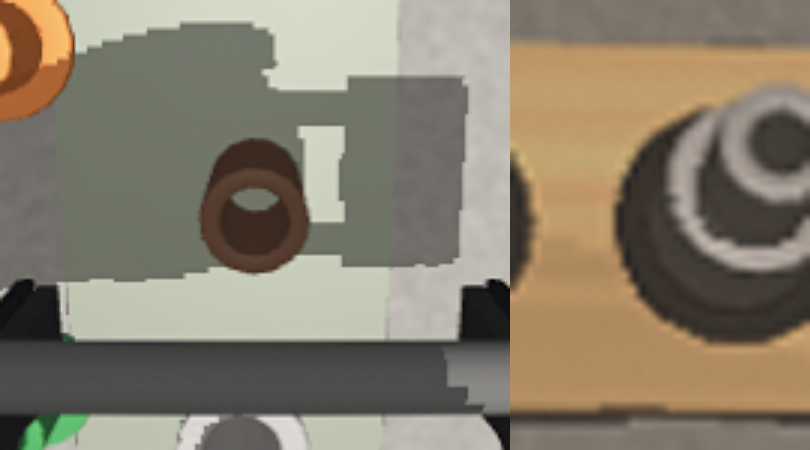

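The stepped bushing stands on its pad. Its top is at (321,113.6), against an expected (320.7,113.2), so it is centred within about 1 mm. The sleeve's top is at (255,193) in the wrist view, against a predicted (255,196), so I shift y by about 1 mm and descend.

Request:
drive_tool(offset=[[0.03, 0.002, -0.001], [0.06, 0.002, -0.001], [0.09, 0.002, -0.001], [0.107, 0.002, -0.001], [0.1147, 0.002, -0.001], [0.1147, 0.002, -0.001], [0.1147, 0.002, -0.001]], angular=[[-0.002, 0, 0], [-0.002, 0, 0], [-0.002, 0, 0], [-0.002, 0, 0], [-0.002, 0, 0], [-0.002, 0, 0], [-0.002, 0, 0]])

```text
time_s: 11.78
tool_pos: [0.4629, 0.0589, 0.0359]
tool_rot: [-3.8, 89.9, -3.8]
force: [0.2, -0.3, -0.6]
grip_width: 0.0873
```

Request:
drive_tool(offset=[[0, 0, 0], [0, 0, 0], [0, 0, 0], [0, 0, 0], [0, 0, 0], [0, 0, 0], [0, 0, 0], [0, 0, 0], [0, 0, 0]], angular=[[0, 0, 0], [0, 0, 0], [0, 0, 0], [0, 0, 0], [0, 0, 0], [0, 0, 0], [0, 0, 0], [0, 0, 0], [0, 0, 0]], fingers=1)

```text
time_s: 12.9
tool_pos: [0.4624, 0.0589, 0.0358]
tool_rot: [-11.2, 89.9, -11.2]
force: [-3.0, 0.0, 1.6]
grip_width: 0.035
```

Request:
drive_tool(offset=[[-0.015, 0, 0], [-0.03, 0, 0], [-0.05, 0, 0], [-0.075, 0, 0], [-0.1, 0, 0], [-0.115, 0, 0], [-0.12, 0, 0], [-0.12, 0, 0]], angular=[[0, 0, 0], [0, 0, 0], [0, 0, 0], [0, 0, 0], [0, 0, 0], [0, 0, 0], [0, 0, 0], [0, 0, 0]])

```text
time_s: 13.9
tool_pos: [0.4622, 0.0588, 0.1557]
tool_rot: [-20.7, 89.9, -20.8]
force: [0.5, -1.0, -3.8]
grip_width: 0.0353
```

Run:
```python
from go import *
rel([.6495,-.041,.155])
```

```text
t 13.9 pos [0.4622 0.0588 0.1557] w 0.0353 F [ 0.5 -1.  -3.8]
[ 0.0009 -0.0998  0.1873] turn [-0.0003  0.001   0.0004]
```

Request:
drive_tool(offset=[[0, -0.01, 0.019], [0, -0.025, 0.047], [0, -0.042, 0.079], [0, -0.06, 0.113], [0, -0.077, 0.145], [0, -0.089, 0.167], [0, -0.096, 0.18], [0, -0.0997, 0.1873], [0, -0.0997, 0.1873], [0, -0.0997, 0.1873]], angular=[[0, 0.001, 0], [0, 0.001, 0], [0, 0.001, 0], [0, 0.001, 0], [0, 0.001, 0], [0, 0.001, 0], [0, 0.001, 0], [0, 0.001, 0], [0, 0.001, 0], [0, 0.001, 0]])

```text
time_s: 15.15
tool_pos: [0.6488, -0.0401, 0.156]
tool_rot: [-143.5, 90.0, -143.5]
force: [-0.7, 0.1, -3.1]
grip_width: 0.0355
```

Run:
```python
from go import *
rel([.6495,-.0408,.0508])
```

```text
t 15.15 pos [ 0.6488 -0.0401  0.156 ] w 0.0355 F [-0.7  0.1 -3.1]
[ 0.1052 -0.0006  0.0007] turn [ 0.0007 -0.0004  0.0003]
```

Request:
drive_tool(offset=[[0.015, -0.0006, 0.0007], [0.04, -0.0006, 0.0007], [0.065, -0.0006, 0.0007], [0.085, -0.0006, 0.0007], [0.097, -0.0006, 0.0007], [0.102, -0.0006, 0.0007], [0.104, -0.0006, 0.0007], [0.1053, -0.0006, 0.0007], [0.1053, -0.0006, 0.0007]], angular=[[0.001, 0, 0], [0.001, 0, 0], [0.001, 0, 0], [0.001, 0, 0], [0.001, 0, 0], [0.001, 0, 0], [0.001, 0, 0], [0.001, 0, 0], [0.001, 0, 0]])

```text
time_s: 16.27
tool_pos: [0.6498, -0.0408, 0.0512]
tool_rot: [-46.0, 90.0, -46.0]
force: [0.1, -0.4, -3.5]
grip_width: 0.0356
```

Request:
drive_tool(offset=[[0.0006, 0, 0], [0.0006, 0, 0], [0.0006, 0, 0]], angular=[[0, 0, 0], [0, 0, 0], [0, 0, 0]])

```text
time_s: 16.65
tool_pos: [0.65, -0.0408, 0.0509]
tool_rot: [-29.8, 89.9, -29.8]
force: [-0.1, 0.1, -2.4]
grip_width: 0.0352
```

Request:
drive_tool(offset=[[0, 0, 0], [0, 0, 0], [0, 0, 0], [0, 0, 0], [0, 0, 0]], angular=[[0, 0, 0], [0, 0, 0], [0, 0, 0], [0, 0, 0], [0, 0, 0]], fingers=-1)

```text
time_s: 17.27
tool_pos: [0.6501, -0.0408, 0.051]
tool_rot: [-27.5, 89.9, -27.5]
force: [1.1, -0.0, 0.9]
grip_width: 0.0774
```

Request:
drive_tool(offset=[[-0.02, 0, 0], [-0.05, 0, 0], [-0.08, 0, 0], [-0.095, 0, 0], [-0.1, 0, 0], [-0.1, 0, 0]], angular=[[0, 0, 0], [0, 0, 0], [0, 0, 0], [0, 0, 0], [0, 0, 0], [0, 0, 0]])

```text
time_s: 18.02
tool_pos: [0.6497, -0.0408, 0.1506]
tool_rot: [-56.3, 90.0, -56.3]
force: [0.6, 0.7, -0.5]
grip_width: 0.0869
```

Run:
```python
from go import *
rel([.4565,-.056,.13])
```

```text
t 18.02 pos [ 0.6497 -0.0408  0.1506] w 0.0869 F [ 0.6  0.7 -0.5]
[ 0.0205 -0.0152 -0.1932] turn [-0.0004  0.0004  0.0006]
```

Request:
drive_tool(offset=[[0, -0.003, -0.03], [0, -0.005, -0.07], [0.005, -0.008, -0.11], [0.01, -0.012, -0.15], [0.015, -0.014, -0.178], [0.02, -0.0152, -0.19], [0.0205, -0.0152, -0.1932], [0.0205, -0.0152, -0.1932], [0.0205, -0.0152, -0.1932]], angular=[[0, 0, 0], [0, 0, 0], [0, 0, 0], [0, 0, 0], [0, 0, 0], [0, 0, 0], [0, 0, 0], [0, 0, 0], [0, 0, 0]], fingers=-0.38)

```text
time_s: 19.15
tool_pos: [0.4575, -0.0556, 0.1302]
tool_rot: [6.3, 89.9, 6.3]
force: [0.3, -0.1, 0.4]
grip_width: 0.06
```

Run:
```python
from go import *
snap('wrist','w4'); snap('top','t4')
print(w2p(ld('w4'),[[.4565,-.056,.045],[.4565,-.056,.007]]), w2p(ld('t4'),[[.65,-.041,.075]]))
rel([.4565,-.056,.021])
a=cv2.imread('pics/w4.png');b=cv2.imread('pics/t4.png')
cv2.imwrite('pics/c4.png',np.hstack([cv2.resize(a[90:270,170:340],(425,450)),cv2.resize(b[95:155,245:295],(375,450),interpolation=cv2.INTER_CUBIC)]))
```

```text
[[255.03760833 198.9553518 ]
 [255.15025348 189.18083563]] [[273.17270678 114.56815455]]
t 19.25 pos [ 0.4572 -0.0557  0.1301] w 0.0601 F [0.3 0.3 1. ]
[ 0.1091 -0.0003 -0.0008] turn [ 0.0001  0.0008 -0.    ]
```

View pics/c4.png

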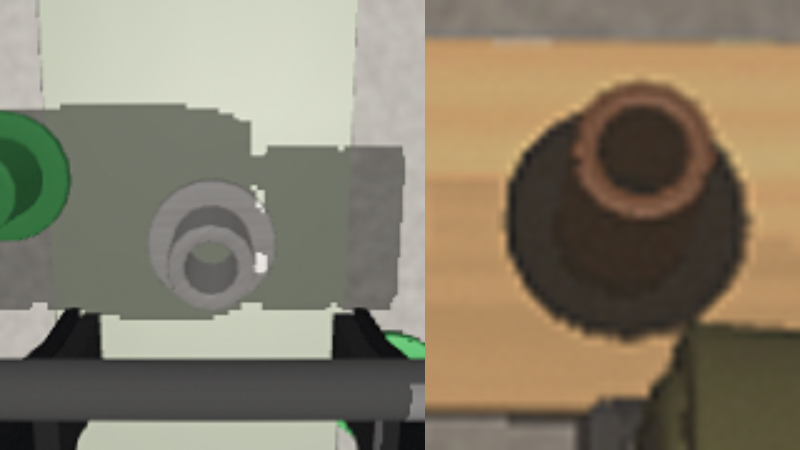

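The sleeve is centred on its pad: its top is at (274,114.5), against an expected (273.2,114.6). In the wrist view the flanged tube's top is at (254,197), in line with the prediction. The greens are clear of the fingers. Descend on the tube.

Request:
drive_tool(offset=[[0.03, 0, -0.001], [0.06, 0, -0.001], [0.085, 0, -0.001], [0.1, 0, -0.001], [0.106, 0, -0.001], [0.109, 0, -0.001], [0.109, 0, -0.001]], angular=[[0, 0, 0], [0, 0, 0], [0, 0, 0], [0, 0, 0], [0, 0.001, 0], [0, 0.001, 0], [0, 0.001, 0]])

```text
time_s: 20.12
tool_pos: [0.4568, -0.0557, 0.0216]
tool_rot: [-16.6, 90.0, -16.6]
force: [0.4, -0.2, -0.0]
grip_width: 0.06
```

Request:
drive_tool(offset=[[0, 0, 0], [0, 0, 0], [0, 0, 0], [0, 0, 0], [0, 0, 0], [0, 0, 0], [0, 0, 0]], angular=[[0, 0, 0], [0, 0, 0], [0, 0, 0], [0, 0, 0], [0, 0, 0], [0, 0, 0], [0, 0, 0]], fingers=1)

```text
time_s: 21.0
tool_pos: [0.4565, -0.0558, 0.0217]
tool_rot: [-93.1, 90.0, -93.1]
force: [-3.2, -0.6, 5.0]
grip_width: 0.0323
```

Request:
drive_tool(offset=[[-0.015, 0, 0], [-0.03, 0, 0], [-0.05, 0, 0], [-0.075, 0, 0], [-0.1, 0, 0], [-0.115, 0, 0], [-0.12, 0, 0], [-0.12, 0, 0]], angular=[[0, 0, 0], [0, 0, 0], [0, 0, 0], [0, 0, 0], [0, 0, 0], [0, 0, 0], [0, 0, 0], [0, 0, 0]])

```text
time_s: 22.0
tool_pos: [0.4563, -0.0558, 0.1415]
tool_rot: [-113.4, 90.0, -113.4]
force: [-0.1, 0.5, -3.0]
grip_width: 0.0323
```

Run:
```python
from go import *
rel([.6485,.0435,.14])
```

```text
t 22.0 pos [ 0.4563 -0.0558  0.1415] w 0.0323 F [-0.1  0.5 -3. ]
[0.0014 0.0993 0.1922] turn [-0.     -0.0002  0.0005]
```

Request:
drive_tool(offset=[[0, 0.01, 0.019], [0, 0.025, 0.047], [0, 0.042, 0.08], [0, 0.06, 0.115], [0, 0.077, 0.148], [0, 0.089, 0.172], [0, 0.096, 0.186], [0.001, 0.0993, 0.1922], [0.001, 0.0993, 0.1922], [0.001, 0.0993, 0.1922]], angular=[[0, 0, 0], [0, 0, 0], [0, 0, 0], [0, 0, 0], [0, 0, 0], [0, 0, 0], [0, 0, 0], [0, 0, 0], [0, 0, 0], [0, 0, 0]])

```text
time_s: 23.25
tool_pos: [0.6479, 0.0429, 0.1401]
tool_rot: [-136.3, 89.9, -136.3]
force: [-0.2, -0.8, -2.7]
grip_width: 0.0324
```

Run:
```python
from go import *
rel([.6485,.0435,.0371])
```

```text
t 23.25 pos [0.6479 0.0429 0.1401] w 0.0324 F [-0.2 -0.8 -2.7]
[0.103  0.0007 0.0008] turn [-0.0004 -0.0012  0.0011]
```

Request:
drive_tool(offset=[[0.015, 0.0006, 0.0006], [0.04, 0.0006, 0.0006], [0.065, 0.0006, 0.0006], [0.085, 0.0006, 0.0006], [0.097, 0.0006, 0.0006], [0.101, 0.0006, 0.0006], [0.103, 0.0006, 0.0006], [0.103, 0.0006, 0.0006]], angular=[[0, -0.001, 0.001], [0, -0.001, 0.001], [0, -0.001, 0.001], [0, -0.001, 0.001], [0, -0.001, 0.001], [0, -0.001, 0.001], [0, -0.001, 0.001], [0, -0.001, 0.001]])

```text
time_s: 24.25
tool_pos: [0.6489, 0.0435, 0.0378]
tool_rot: [-5.2, 89.9, -5.2]
force: [-0.2, 0.6, -3.4]
grip_width: 0.0324
```

Request:
drive_tool(offset=[[0.0007, 0, -0.0003], [0.0012, 0, -0.0003], [0.0012, 0, -0.0003]], angular=[[0, 0, 0], [0, 0, 0], [0, 0, 0]])

```text
time_s: 24.62
tool_pos: [0.6488, 0.0435, 0.0369]
tool_rot: [-4.3, 89.9, -4.4]
force: [-0.3, -0.1, -1.3]
grip_width: 0.0321
```

Request:
drive_tool(offset=[[0, 0, 0], [0, 0, 0], [0, 0, 0], [0, 0, 0], [0, 0, 0]], angular=[[0, 0, 0], [0, 0, 0], [0, 0, 0], [0, 0, 0], [0, 0, 0]], fingers=-1)

```text
time_s: 25.25
tool_pos: [0.6488, 0.0435, 0.0369]
tool_rot: [-3.7, 89.9, -3.7]
force: [0.5, 0.8, 0.3]
grip_width: 0.0743
```

Request:
drive_tool(offset=[[-0.02, 0, 0], [-0.05, 0, 0], [-0.08, 0, 0], [-0.1, 0, 0], [-0.11, 0, 0], [-0.11, 0, 0]], angular=[[0, 0, 0], [0, 0, 0], [0, 0, 0], [0, 0, 0], [0, 0, 0], [0, 0, 0]])

```text
time_s: 26.0
tool_pos: [0.6488, 0.0435, 0.1474]
tool_rot: [-5.1, 89.9, -5.2]
force: [-0.3, 0.1, 0.1]
grip_width: 0.0872
```

Run:
```python
from go import *
rel([.4245,-.205,.13])
```

```text
t 26.0 pos [0.6488 0.0435 0.1474] w 0.0872 F [-0.3  0.1  0.1]
[ 0.0169 -0.2487 -0.2242] turn [-0.0006  0.0024  0.0002]
```

Request:
drive_tool(offset=[[0, -0.03, -0.027], [0, -0.07, -0.063], [0, -0.11, -0.099], [0, -0.15, -0.135], [0.005, -0.19, -0.171], [0.01, -0.22, -0.198], [0.015, -0.24, -0.216], [0.017, -0.2487, -0.2242], [0.017, -0.2487, -0.2242], [0.017, -0.2487, -0.2242]], angular=[[0, 0.002, 0], [0, 0.002, 0], [0, 0.002, 0], [0, 0.002, 0], [0, 0.002, 0], [0, 0.002, 0], [0, 0.002, 0], [0, 0.002, 0], [0, 0.002, 0], [0, 0.002, 0]])

```text
time_s: 27.25
tool_pos: [0.4255, -0.2038, 0.13]
tool_rot: [27.1, 89.9, 27.2]
force: [-0.4, 0.6, -0.2]
grip_width: 0.0868
```

Run:
```python
from go import *
snap('wrist','w5'); snap('top','t5')
print(w2p(ld('w5'),[[.4245,-.205,.03]]), w2p(ld('t5'),[[.6485,.043,.06]]))
rel([.4245,-.2045,.013])
a=cv2.imread('pics/w5.png');b=cv2.imread('pics/t5.png')
cv2.imwrite('pics/c5.png',np.hstack([cv2.resize(a[90:270,170:340],(425,450)),cv2.resize(b[95:155,205:255],(375,450),interpolation=cv2.INTER_CUBIC)]))
```

```text
[[255.09409066 195.62999204]] [[227.5280443  116.81836193]]
t 27.35 pos [ 0.4255 -0.2039  0.13  ] w 0.0871 F [ 0.6  0.7 -0.1]
[ 0.117  -0.0006 -0.0011] turn [ 0.0017  0.0009 -0.0002]
```

View pics/c5.png

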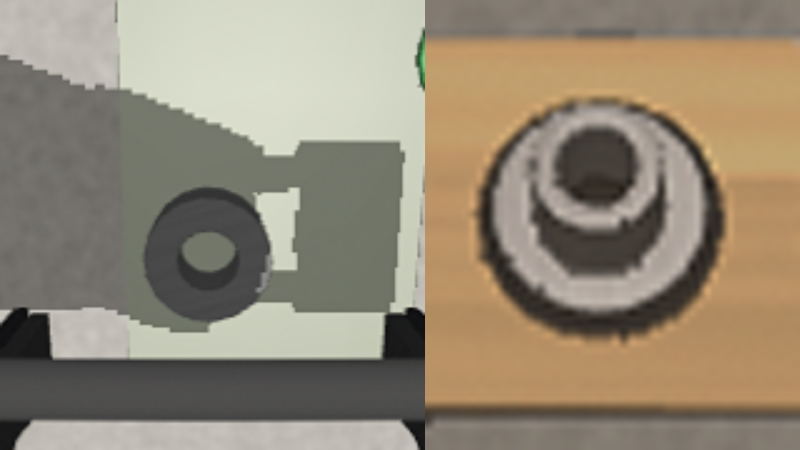

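The flanged bushing is centred: its top is at (227.6,116.2), against an expected (227.5,116.8). The spacer's top is at (253,193) in the wrist view, within about 2.5 mm of the prediction. Grasp the spacer.

Request:
drive_tool(offset=[[0.03, 0, -0.002], [0.06, 0, -0.002], [0.09, 0, -0.002], [0.108, 0, -0.002], [0.114, 0, -0.002], [0.117, 0, -0.002], [0.117, 0, -0.002]], angular=[[0.002, 0.001, 0], [0.002, 0.001, 0], [0.002, 0.001, 0], [0.002, 0.001, 0], [0.002, 0.001, 0], [0.002, 0.001, 0], [0.002, 0.001, 0]])

```text
time_s: 28.22
tool_pos: [0.4242, -0.2041, 0.0137]
tool_rot: [-29.0, 89.9, -29.0]
force: [-0.5, 0.1, -0.8]
grip_width: 0.0873
```

Request:
drive_tool(offset=[[0, 0, 0], [0, 0, 0], [0, 0, 0], [0, 0, 0], [0, 0, 0], [0, 0, 0], [0, 0, 0]], angular=[[0, 0, 0], [0, 0, 0], [0, 0, 0], [0, 0, 0], [0, 0, 0], [0, 0, 0], [0, 0, 0]], fingers=1)

```text
time_s: 29.1
tool_pos: [0.4233, -0.2042, 0.0136]
tool_rot: [-157.9, 89.9, -157.9]
force: [-5.3, 0.4, 5.4]
grip_width: 0.0512
```

Request:
drive_tool(offset=[[-0.015, 0, 0], [-0.03, 0, 0], [-0.05, 0, 0], [-0.075, 0, 0], [-0.1, 0, 0], [-0.12, 0, 0], [-0.135, 0, 0], [-0.14, 0, 0], [-0.14, 0, 0]], angular=[[0, 0, 0], [0, 0, 0], [0, 0, 0], [0, 0, 0], [0, 0, 0], [0, 0, 0], [0, 0, 0], [0, 0, 0], [0, 0, 0]])

```text
time_s: 30.22
tool_pos: [0.4235, -0.2041, 0.1536]
tool_rot: [-146.9, 89.9, -146.9]
force: [-0.5, 0.5, -4.2]
grip_width: 0.0518
```

Run:
```python
from go import *
rel([.647,.1287,.153])
```

```text
t 30.23 pos [ 0.4235 -0.2041  0.1536] w 0.0518 F [-0.5  0.5 -4.2]
[2.000e-04 3.329e-01 2.234e-01] turn [-0.0004 -0.0008  0.0005]
```

Request:
drive_tool(offset=[[0, 0.02, 0.013], [0, 0.05, 0.034], [0, 0.09, 0.06], [0, 0.13, 0.087], [0, 0.17, 0.114], [0, 0.21, 0.141], [0, 0.25, 0.168], [0, 0.285, 0.191], [0, 0.315, 0.211], [0, 0.328, 0.22]], angular=[[0, 0, 0], [0, 0, 0], [0, 0, 0], [0, 0, 0], [0, 0, 0], [0, 0, 0], [0, 0, 0], [0, 0, 0], [0, 0, 0], [0, 0, 0]])

```text
time_s: 31.48
tool_pos: [0.6433, 0.1264, 0.1515]
tool_rot: [160.5, 89.8, 160.7]
force: [-0.8, -0.9, -4.8]
grip_width: 0.0517
```

Run:
```python
from go import *
rel([.6465,.1287,.029])
```

```text
t 31.48 pos [0.6433 0.1264 0.1515] w 0.0517 F [-0.8 -0.9 -4.8]
[0.1225 0.0022 0.0037] turn [ 0.0023 -0.0035 -0.0012]
```

Request:
drive_tool(offset=[[0.01, 0.002, 0.0033], [0.03, 0.0022, 0.0033], [0.06, 0.0022, 0.0033], [0.09, 0.0022, 0.0033], [0.108, 0.0022, 0.0033], [0.116, 0.0022, 0.0033], [0.12, 0.0022, 0.0033], [0.122, 0.0022, 0.0033], [0.122, 0.0022, 0.0033]], angular=[[0.002, -0.003, -0.001], [0.002, -0.003, -0.001], [0.002, -0.003, -0.001], [0.002, -0.003, -0.001], [0.002, -0.003, -0.001], [0.002, -0.003, -0.001], [0.002, -0.003, -0.001], [0.002, -0.003, -0.001], [0.002, -0.003, -0.001]])

```text
time_s: 32.6
tool_pos: [0.6466, 0.1289, 0.0302]
tool_rot: [27.9, 90.0, 27.9]
force: [0.3, 0.2, -4.3]
grip_width: 0.0519
```

Request:
drive_tool(offset=[[0.001, 0, 0], [0.0016, 0, 0], [0.0016, 0, 0], [0.0016, 0, 0]], angular=[[0, 0, 0], [0, 0, 0], [0, 0, 0], [0, 0, 0]])

```text
time_s: 33.1
tool_pos: [0.6468, 0.129, 0.0288]
tool_rot: [23.4, 89.9, 23.5]
force: [0.3, -1.1, -3.8]
grip_width: 0.0518
```

Request:
drive_tool(offset=[[0, 0, 0], [0, 0, 0], [0, 0, 0], [0, 0, 0], [0, 0, 0]], angular=[[0, 0, 0], [0, 0, 0], [0, 0, 0], [0, 0, 0], [0, 0, 0]], fingers=-1)

```text
time_s: 33.72
tool_pos: [0.6468, 0.129, 0.0289]
tool_rot: [21.1, 89.9, 21.2]
force: [-1.1, 0.1, 0.2]
grip_width: 0.0856
```

Request:
drive_tool(offset=[[-0.02, 0, 0], [-0.05, 0, 0], [-0.09, 0, 0], [-0.13, 0, 0], [-0.16, 0, -0.04], [-0.16, 0, -0.09], [-0.16, 0, -0.14], [-0.16, 0, -0.18], [-0.16, 0, -0.18]], angular=[[0, 0, 0], [0, 0, 0], [0, 0, 0], [0, 0, 0], [0, 0, 0], [0, 0, 0], [0, 0, 0], [0, 0, 0], [0, 0, 0]])

```text
time_s: 34.85
tool_pos: [0.4647, 0.1291, 0.1898]
tool_rot: [-53.5, 89.7, -53.4]
force: [0.3, 0.2, -0.0]
grip_width: 0.0871
```

Run:
```python
from h import *
snap('scene','s9');snap('top','t9')
a=cv2.imread('pics/s9.png');b=cv2.imread('pics/t9.png')
cv2.imwrite('pics/c9.png',np.vstack([cv2.resize(a[180:290,130:390],None,fx=3,fy=3),cv2.resize(b[85:160,135:370],(780,249),interpolation=cv2.INTER_CUBIC)]))
d=ld('t9')
print(w2p(d,[(.649,-.1265,.091),(.6482,-.0413,.075),(.6472,.0429,.06),(.6458,.1279,.045)]))
```

```text
[[320.7541227  113.73188507]
 [273.33379103 115.51502171]
 [227.56837493 117.49233218]
 [182.80690452 119.8607111 ]]
```

View pics/c9.png

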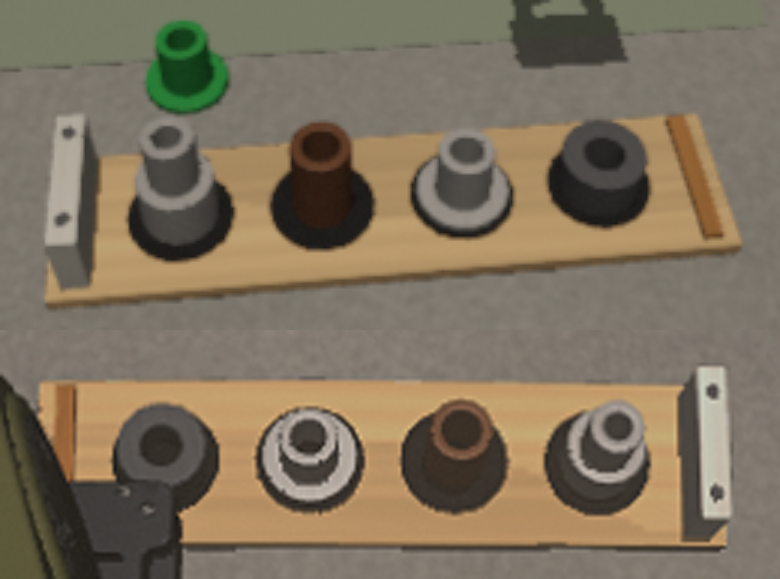

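Run:
```python
from h import *
d=ld('s9')
m=[(186,225.8),(236.8,228.1),(285.4,230.1),(330.8,229.8)]
c=[(.649,-.1265),(.6482,-.0413),(.6472,.0429),(.6458,.1279)]
pad=[(190.3,252),(130+322.5/3,130+355/3),(130+462/3,130+345/3),(329.3,241.3)]
for p,q,z,k in zip(m,c,(.091,.075,.06,.045),pad): print('obj',p2w(d,[p],z)[0].round(4),'pad',p2w(d,[k],.015)[0].round(4))
d=ld('t9')
for X,Y,z in[(617,427,.091),(462,429,.075),(308,437,.06),(161,447,.045)]: print(p2w(d,[(135+X*235/780-.4,85+(Y-330)*75/249-.4)],z)[0].round(4))
```

```text
obj [ 0.6521 -0.1248  0.091 ] pad [ 0.6534 -0.1256  0.015 ]
obj [ 0.6515 -0.0411  0.075 ] pad [ 0.6522 -0.0411  0.015 ]
obj [0.6512 0.043  0.06  ] pad [0.6517 0.0435 0.015 ]
obj [0.6461 0.1266 0.045 ] pad [0.6502 0.1276 0.015 ]
[ 0.6488 -0.126   0.091 ]
[ 0.6503 -0.0421  0.075 ]
[0.6485 0.0432 0.06  ]
[0.6458 0.1273 0.045 ]
```

Run:
```python
from h import *
d=ld('s9')
a=cv2.imread('pics/s9.png')[210:270,300:365]
s=8;a=cv2.resize(a,None,fx=s,fy=s,interpolation=cv2.INTER_CUBIC)
t=np.linspace(0,2*np.pi,60)
P=p2w(d,[(329.3,241.3)],.015)[0]
for r,z,col in((.032,.015,(0,255,255)),(.026,.045,(0,0,255)),(.026,.015,(0,255,0))):
    q=w2p(d,np.c_[P[0]+r*np.cos(t),P[1]+r*np.sin(t),0*t+z]); q=((q-[300,210]+.5)*s).astype(int)
    cv2.polylines(a,[q],True,col,1)
cv2.imwrite('pics/c10.png',a)
```

```text
(no output)
```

View pics/c10.png

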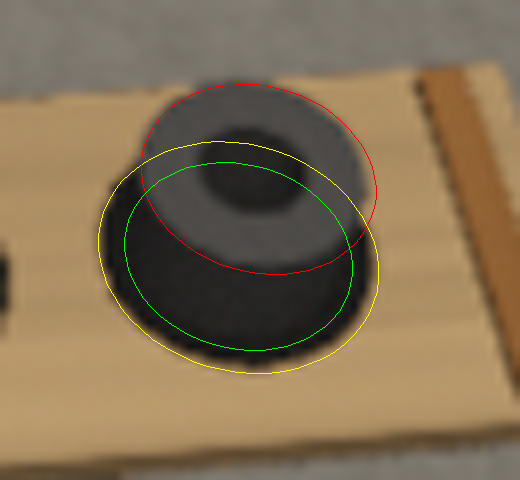

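The overlay shows the spacer and its pad both about 1 px off in the same direction, which is my pixel reading. The spacer is therefore centred to within about 1 mm. The gripper is clear of everything, so I hand in.

```bash
python3 -c "
from cell import sign_off
print(sign_off())"
```

```text
the job is handed in; nothing more can be done
None
```

The four bushings stand upright on their own pads, in height order away from the end stop: stepped (76 mm), sleeve (60 mm), flanged (45 mm), spacer (30 mm). I handed the job in at about 35 s. The green and orange look-alikes were not touched.

**Top camera:** the last check put each bushing within about 2 mm of its pad centre; the sleeve was the farthest off, at about 2 mm.

**Scene camera:** three bushings came out within about 1.5 mm of their pads. My first reading of the spacer disagreed, at about 4 mm off. An enlarged overlay showed the spacer and its pad offset by the same amount, so I put that down to my pixel reading and left the spacer in place.

**Forces and gripper:** wrist forces in the move readings stayed below 10 N. The gripper was open and clear of everything when I handed in.

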